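Put the last muffin away in the pastry box

ROBOT

A 6-joint arm with a two-finger parallel gripper is mounted at the origin on a cart in front of the work surface, level with it; the furniture and walls round the work are solid. World frame = base frame: x ahead of the robot, y to its left, z up, the work surface at z = 0. Lengths are in m, angles in rad, forces in N, time in s.
With the tool pointing down it reaches from about 0.275 to 0.975 m from the base axis. Payload 8.4 kg.
Tool frame: the origin (TCP) lies between the finger pads; the fingertips stand 22 mm ahead of it and the grasp point (between the pads) lies 3 mm ahead of it; z points along the fingers, y is the direction in which the jaws open and shut (so a half turn about z gives the same grasp; the last joint's range is limited). The gripper opens to 92 mm and grips with 3 to 60 N. Pads are 20 mm wide; open, the fingers measure 128 mm over their backs; the gripper's body (75 mm by 189 mm) begins 69 mm behind the grasp point.
Start: joints at [1.317, 0.353, 1.633, -0, 1.155, -0.002], TCP at [0.156, 0.605, 0.237] pointing down, gripper open.
Joint ranges: [-2.63, 2.63], [-0.92, 2.1], [0.06, 2.66], [-1.3, 4.44], [0, 2.69], [-3.02, 3.02]. Speed limits (rad/s): [2.22, 2.22, 2.79, 3.14, 3.14, 3.14].

INTERFACE

Orientations are given as a rotation vector (axis times angle).
In Python, from station import * gives the robot as it stands.
- The arm moves only by the tool carry_out, never from a script. Its argument "moves" is a list of rows, each a list of 3 entries, a list of its own where there are three numbers: the turn, a rotation vector about the tool's x, y, z in degrees, then the shift along the tool's x, y, z in cm, then the gripper command: -1 is shut, 1 is fully open, values between are in proportion. A call has exactly 5 rows; each row shifts and turns the pose as measured when the row begins, along the tool's axes as they then stand; what a row does not reach is not made up. A row lasts 1/8 s, in which the tool goes at most 62.5 mm and 10.7 degrees, less where a joint would pass 70% of its speed; a pose out of reach is approached as far as the arm can. A call is refused whole if a number of a shift passes 6.25 or a number of a turn 10.7, either way. A call with a gripper value outside its range is refused whole. The fingers move at their own pace and stop on an object; the grip force is fixed at half the most. Time passes only in rows, so rows that do not move let the fingers close, or fill a call up. It gives the time, the measured TCP pose, the force and the opening at its end, in the units of the state.
- observe(): the state, without advancing time (a new reading comes with each control period).
- snapshot(name): name is "side" or "top" or "wrist"; returns the picture (480x640x3 uint8, red, green, blue); there is no depth.
- camera_info(name): a dict with "fx", "fy", "cx", "cy" (pixels), "k1" (the pictures are not rectified: a ray, as slopes to the right and down, at radius r is drawn at 1 + k1 r^2 times it, then the intrinsics apply), "R" (3x3) and "t" (3): a world point X has camera coordinates R X + t; the wrist camera has in their place "hand_eye" (4x4, takes a point from camera to tool coordinates, whose origin is the TCP and whose axes are the flange's). Camera axes: x right, y down, z forward; pixel columns grow to the right and rows downward; lengths in m; the calibration is good to about 2 mm. A picture is of the moment at which its call begins: read the wrist's pose just before it. camera_info takes no time and is no camera call.
- job_done(): hands the job in, once; it reports no verdict.
Trained networks look in the newest picture that a camera, given by its name, has taken for a name from the list of things; names that differ only in an ending like _2 or _b are one class to them, and where a whole thing is asked for, a point or a joint stands for the part that bears it (a point fixed in the world has none). Each returns a list of dicts, best first, with "score" (0 to 1); they miss things now and then, are a little off and sometimes report something else, mostly with a low value. They report only what shows in the picture. A call takes as long as a camera call.
- recognise(camera, thing): "position" ([column, row] as shares, 0 to 1, of the picture: columns of its width, rows of its height, amid what is visible of it).
- mark_of(camera, thing): "position" ([column, row] as shares, 0 to 1, of the picture: columns of its width, rows of its height: a listed point, or the origin of a listed thing).
The state is a dict: "time": time; "joint_pos": joint angles; "qd": joint speeds; "effort": joint torques, N m; "tcp_pos": TCP position; "orientation": TCP orientation; "ft_force": force on the tool from outside, world axes, zero at the start; "wrist_torque": the same for the moment, N m; "opening": finger opening in m.
Only numpy, scipy, OpenCV 4.12 (cv2) and the standard library are available. Lean on these libraries where they do the work, as an engineer would, in place of code of your own. Each camera call takes 0.05 s, during which the arm holds its last target. There are 200 camera calls.

TASK

Put the muffin that stands on the cloth into the open wooden pastry box, upright on the floor beside the muffin already there, without shifting that one. Muffins crush easily: grip it only lightly, and set it down rather than dropping it. Then lower the hinged lid gently until it is fully shut, without letting it slam; leave the cheeses and the glass tea light where they are.

Things in the scene. Friction and masses are not known exactly. Their poses are not given: they have to be found in the camera images.
- muffin: the muffin to put away: in a paper case, about 43 mm across and 34 mm tall, tapering a little to its foot, 0.04 kg; origin at the centre of its underside, z up. It stands upright on the cloth, to the right of the box. Crushed by a squeeze of more than about 30 N from each finger: use the lightest grip
- muffin_in: the muffin that already stands loose on the floor of the box, about 40 mm across and 36 mm tall, anywhere near the box's middle or toward one end; same origin and softness
- pastry_box: wooden box fixed to the table, 150 (x) x 240 (y) x 58 mm (z) outside, walls and floor 8 mm thick, open on top; inside 134 x 224 mm and 50 mm deep. Origin at the centre of its underside, x from the front wall to the far wall where the hinge is, z up
- lid (a joint): angle of the flat wooden lid (150 mm from hinge to free edge, 240 mm wide, 8 mm thick, hinged along the top of the box's far wall): 0 is shut flat on the box, larger is farther open, 1.57 stands upright, up to 1.9. The hinge is stiff: the lid stays where it is left and is pushed shut with a few newtons
- lid_hinge (a point): point on the hinge line at the middle of its length, on the lid's underside; the axes are the lid's own: -x runs across the lid to the free edge, z out of the outer face
- lid_handle (a point): top of the small brass knob on the lid's outer face: 35 mm out from that face, on the middle line, 30 mm short of the free edge
- cheese: bystander: round waxed cheese, 68 mm across, 40 mm tall; origin at the centre of its underside
- brie: bystander: cut piece of soft white cheese, 66 x 50 mm, 38 mm tall; origin at the centre of its underside
- tealight: bystander: glass tea light, 60 mm across, 64 mm tall; origin at the centre of its underside

How it is judged:
On the way:
1. both muffins stand upright on the floor of the open box, the new one let go by the fingers (x of muffin in the frame of pastry_box between -0.06 and 0.06 m and y of muffin in the frame of pastry_box between -0.105 and 0.105 m and z of muffin in the frame of pastry_box between 0 and 0.016 m and angle between each of muffin, muffin_in's own z axis and vertical below 0.25 rad and linear speed of each of muffin, muffin_in below 0.03 m/s and x of muffin_in in the frame of pastry_box between -0.06 and 0.06 m and y of muffin_in in the frame of pastry_box between -0.105 and 0.105 m and z of muffin_in in the frame of pastry_box between 0 and 0.016 m and contact force between the fingers and muffin below 0.1 N and contact force between the fingers and muffin_in below 0.1 N and value of joint lid above 0.5 rad), for 0.2 s.
At the end, for the whole second after the job is handed in: both muffins stand upright (within 0.25 rad), at rest, on the floor of the box; the lid is shut (joint below 0.06 rad); the muffin that was in the box, both cheeses and the tea light are within 20 mm of where they stood; the fingers touch no muffin (x of muffin in the frame of pastry_box between -0.06 and 0.06 m and y of muffin in the frame of pastry_box between -0.105 and 0.105 m and z of muffin in the frame of pastry_box between 0 and 0.016 m and angle between each of muffin, muffin_in's own z axis and vertical below 0.25 rad and linear speed of each of muffin, muffin_in below 0.03 m/s and x of muffin_in in the frame of pastry_box between -0.06 and 0.06 m and y of muffin_in in the frame of pastry_box between -0.105 and 0.105 m and z of muffin_in in the frame of pastry_box between 0 and 0.016 m and contact force between the fingers and muffin below 0.1 N and contact force between the fingers and muffin_in below 0.1 N and value of joint lid below 0.06 rad and distance of each of muffin_in, cheese, brie, tealight from where it was at the start of the episode below 0.02 m).
It fails at once if a muffin is squeezed: the fingers' forces on it add up to more than 70 N (contact force between the fingers and muffin above 70 N or contact force between the fingers and muffin_in above 70 N).
It fails at once if a muffin is dropped or thrown: it moves faster than 0.6 m/s with no finger on it ((contact force between the fingers and muffin below 0.01 N and linear speed of muffin above 0.6 m/s) or (contact force between the fingers and muffin_in below 0.01 N and linear speed of muffin_in above 0.6 m/s)).
It fails at once if the lid slams: below 0.3 rad it closes faster than 1.5 rad/s (value of joint lid below 0.3 rad and velocity of joint lid below -1.5 rad/s).
It fails at once if a cheese, the tea light or the muffin in the box is pushed more than 20 mm (distance of any of cheese, brie, tealight, muffin_in from where it was at the start of the episode above 0.02 m).
It also fails if it takes over 64 s, if anything falls off the work surface, if the arm or the gripper's body presses on something with over 40 N, if the wrist force passes 120 N, or if a joint passes its speed limit or range.

## Working session

There is one attempt and no reset: what is moved stays moved. The work goes in short steps, Python scripts to look and compute and a tool call to move; the robot and the scene stay as the last step left them, time stands still between calls to the robot, and variables do not carry over. Pictures are saved under pics/ and viewed, about 8 in all and at most 12, crops included, and the job is handed in when it is done.

Besides the shell and the picture viewer there is one more tool, called after "Request:" as name(argument=value, ...) on one line, values as JSON. carry_out: Moves the arm, as the interface text tells. Its arguments: {"type":"object","properties":{"moves":{"type":"array","items":{"type":"array"}}},"required":["moves"]}

```bash
ls; mkdir -p pics; cat > h.py <<'E'
from station import *
import numpy as np, cv2
from scipy.spatial.transform import Rotation as Ro
def cam(name):
    c=camera_info(name); K=np.array([[c['fx'],0,c['cx']],[0,c['fy'],c['cy']],[0,0,1.]])
    d=np.array([c['k1'],0,0,0.])
    if 'R' in c: R,t=np.array(c['R']),np.array(c['t'])
    else:
        s=observe(); T=np.eye(4);T[:3,:3]=Ro.from_rotvec(s['orientation']).as_matrix();T[:3,3]=s['tcp_pos']
        W=np.linalg.inv(T@np.array(c['hand_eye'])); R,t=W[:3,:3],W[:3,3]
    return K,d,R,t
def ray(C,uv):
    K,d,R,t=C
    p=cv2.undistortPoints(np.array([[uv]],float),K,d)[0,0]
    return -R.T@t, R.T@np.array([p[0],p[1],1])
def atz(C,uv,z):
    o,v=ray(C,uv); return o+v*(z-o[2])/v[2]
def proj(C,X):
    K,d,R,t=C
    return cv2.projectPoints(np.array(X,float).reshape(-1,3),cv2.Rodrigues(R)[0],t,K,d)[0][:,0]
def tri(obs):
    A=np.zeros((3,3));b=np.zeros(3)
    for C,uv in obs:
        o,v=ray(C,uv);v=v/np.linalg.norm(v);P=np.eye(3)-np.outer(v,v);A+=P;b+=P@o
    return np.linalg.solve(A,b)
E
cat > a.py <<'E'
from h import *
print(observe())
for n in ('side','top','wrist'):
    C=cam(n); im=snapshot(n); cv2.imwrite(f'pics/{n}0.png',im[:,:,::-1])
    print(n,'cam at',(-C[2].T@C[3]).round(3))
    for th in ('muffin','muffin_in','pastry_box','lid_hinge','lid_handle','cheese','brie','tealight'):
        for r in mark_of(n,th)[:3]:
            p=np.array(r['position'])*[640,480]
            print(th,round(r['score'],2),p.round(1),'z0',atz(C,p,0).round(3), 'z8',atz(C,p,.008).round(3)[:2])
E
python3 a.py
```

```text
pics
{'time': 0.0, 'joint_pos': array([ 1.31655258e+00,  3.53616113e-01,  1.63411149e+00, -9.53293413e-06,
        1.15517823e+00, -2.42559167e-03]), 'qd': array([ 0.0009654 ,  0.00019857, -0.00225353, -0.00061088, -0.00177974,
        0.00011214]), 'effort': array([ 9.57484117e-04, -5.93855453e+01, -3.34202564e+01,  6.96641975e-02,
        2.34397408e-02, -9.81391463e-05]), 'tcp_pos': array([0.15563434, 0.60485151, 0.23589336]), 'orientation': array([-3.94484622e-01, -3.11656549e+00,  2.04743038e-03]), 'ft_force': array([ 0.34761793,  0.08202013, -0.26246394]), 'wrist_torque': array([ 0.002855  , -0.00438399,  0.01131578]), 'opening': 0.09209275197895214}
side cam at [ 0.478 -0.877  0.452]
muffin 0.58 [372.  319.1] z0 [ 0.57  -0.235  0.   ] z8 [ 0.568 -0.246]
muffin_in 0.5 [341.7 233.1] z0 [0.531 0.132 0.   ] z8 [0.53  0.114]
muffin_in 0.45 [339.1 236.8] z0 [0.523 0.109 0.   ] z8 [0.523 0.092]
pastry_box 0.64 [340.7 234.9] z0 [0.528 0.121 0.   ] z8 [0.527 0.103]
lid_hinge 0.69 [370.7 212.1] z0 [0.617 0.277 0.   ] z8 [0.615 0.257]
lid_handle 0.56 [395.6 164.8] z0 [0.76  0.771 0.   ] 
[... 443 characters left out ...]
0.077 0.   ] z8 [0.525 0.076]
pastry_box 0.68 [222.8 229.2] z0 [0.526 0.126 0.   ] z8 [0.524 0.124]
pastry_box 0.57 [215.6 130.3] z0 [0.727 0.172 0.   ] z8 [0.723 0.17 ]
lid_handle 0.79 [215.3 136.9] z0 [0.712 0.17  0.   ] z8 [0.709 0.169]
lid_handle 0.25 [407.7 227.4] z0 [ 0.572 -0.229  0.   ] z8 [ 0.57  -0.228]
cheese 0.78 [424.4 309.5] z0 [ 0.417 -0.275  0.   ] z8 [ 0.416 -0.273]
brie 0.77 [494.  241.3] z0 [ 0.564 -0.399  0.   ] z8 [ 0.562 -0.397]
tealight 0.62 [345.3 286.3] z0 [ 0.443 -0.122  0.   ] z8 [ 0.442 -0.121]
tealight 0.58 [241.4 231.2] z0 [0.526 0.089 0.   ] z8 [0.524 0.088]
tealight 0.2 [407.1 226.9] z0 [ 0.573 -0.228  0.   ] z8 [ 0.57  -0.227]
wrist cam at [0.081 0.623 0.385]
```

View pics/top0.png

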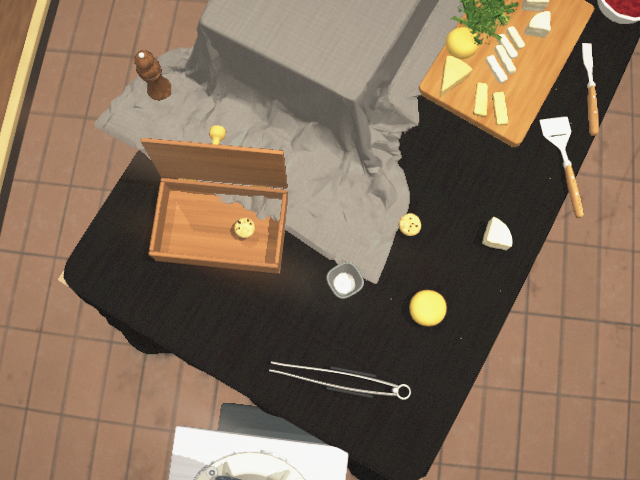

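View pics/side0.png

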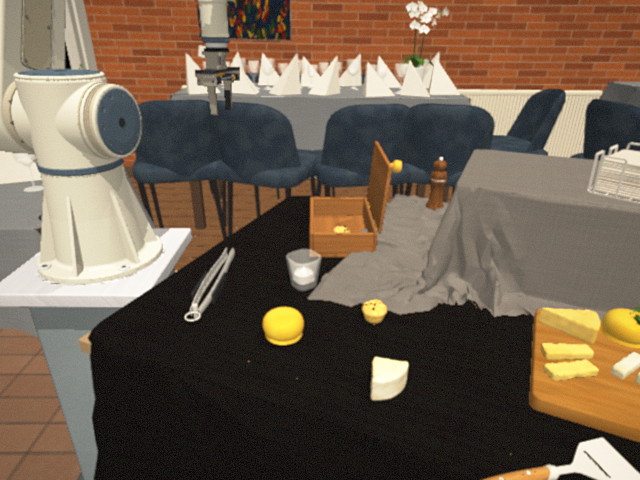

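Top view: the muffin is at (410,224), muffin_in at (245,228), the box rim spans (150..288, 178..271), and the knob is at (217,132). The tea light is at (345,281), and the way between box and muffin is clear. I'll refine with a box-model fit.

```bash
cat > b.py <<'E'
from h import *
C=cam('top');S=cam('side')
for uv in [(150,261),(280,271),(162,178),(288,190)]: print(atz(C,uv,.058).round(4))
m=tri([(C,(406,225.5)),(S,(372,319.1))]);print('muffin tri',m)
hinge=None
print('handle tri',tri([(C,(215.3,136.9)),(S,(395.6,164.8))]), tri([(C,(217.5,131)),(S,(397,166))]))
# top of muffins by colour
im=cv2.imread('pics/top0.png')
for (u,v),z in (((410,224),.034),((245,228),.044)):
    r=im[v-16:v+17,u-16:u+17].astype(int); b=(r[:,:,2]>190)&(r[:,:,1]>150)
    y,x=np.nonzero(b); c=(x.mean()+u-16,y.mean()+v-16)
    print(c,len(x),atz(C,c,z),atz(C,c,z-.012))
a=cv2.resize(im[100:300,120:440],None,fx=2.5,fy=2.5,interpolation=cv2.INTER_CUBIC)
cv2.imwrite('pics/crop1.png',a)
E
python3 b.py
```

```text
[0.4379 0.2387 0.058 ]
[ 4.481e-01 -1.000e-04  5.800e-02]
[0.5973 0.2445 0.058 ]
[0.6013 0.0054 0.058 ]
muffin tri [ 0.57372449 -0.22589371 -0.00541898]
handle tri [0.64782876 0.13062488 0.17493   ] [0.65489482 0.1287619  0.17401177]
(np.float64(409.6720867208672), np.float64(224.08672086720867)) 369 [ 0.56961692 -0.22815471  0.034     ] [ 0.57285253 -0.22955173  0.022     ]
(np.float64(244.00221729490022), np.float64(228.82261640798225)) 451 [0.52125327 0.07813772 0.044     ] [0.52400253 0.07999032 0.032     ]
```

View pics/crop1.png

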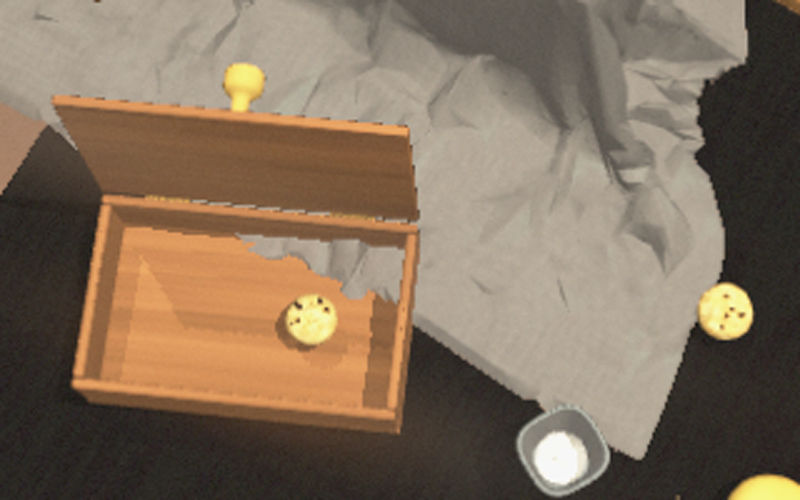

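The box centre is about (0.526, 0.124) with yaw near 0.02. muffin_in is at box y of about -0.046, so the free spot is at box y of about +0.055. The muffin is at about (0.571, -0.228) and the lid stands at about 1.6 rad. Next I turn the jaws to world y and travel to the muffin.

Request:
carry_out(moves=[[[0, 0, -7.2], [0, 0, 0], 0.3], [[0, 0, -7.2], [0, 0, 0], 0.3], [[0, 0, 0], [-2.5, -5.5, 0], 0.3], [[0, 0, 0], [-2.5, -5.5, 0], 0.3], [[0, 0, 0], [-2.5, -5.5, 0], 0.3]])

```text
time: 1.98
tcp_pos: [0.2325, 0.4403, 0.236]
orientation: [-0.02, 3.141, 0.003]
ft_force: [1.7, 0.4, 0.1]
opening: 0.0598
```

Request:
carry_out(moves=[[[0, 0, 0], [-2.8, -5.5, 0], 0.3], [[0, 0, 0], [-2.8, -5.5, 0], 0.3], [[0, 0, 0], [-2.8, -5.5, 0], 0.3], [[0, 0, 0], [-2.8, -5.5, 0], 0.3], [[0, 0, 0], [-2.8, -5.5, 0], 0.3]])

```text
time: 2.6
tcp_pos: [0.3776, 0.1631, 0.237]
orientation: [-0.025, 3.136, 0.007]
ft_force: [1.8, 0.2, 0.3]
opening: 0.0598
```

Request:
carry_out(moves=[[[0, 0, 0], [-2.8, -5.5, 0], 0.3], [[0, 0, 0], [-2.8, -5.5, 0], 0.3], [[0, 0, 0], [-2.8, -5.5, 0], 0.3], [[0, 0, 0], [-2.8, -5.5, 0], 0.3], [[0, 0, 0], [-2.8, -5.5, 0], 0.3]])

```text
time: 3.22
tcp_pos: [0.523, -0.114, 0.2387]
orientation: [-0.023, 3.13, 0.009]
ft_force: [-0.3, 0.8, -0.7]
opening: 0.06
```

Request:
carry_out(moves=[[[0, 0, 0], [-2.4, -5.6, 0], 0.3], [[0, 0, 0], [-2.4, -5.6, 0], 0.3], [[0, 0, 0], [0, 0, 4.0], 0.3], [[0, 0, 0], [0, 0, 4.0], 0.3], [[0, 0, 0], [0, 0, 0], 0.3]])

```text
time: 3.85
tcp_pos: [0.5766, -0.2334, 0.1573]
orientation: [-0.014, 3.127, 0.006]
ft_force: [0.8, -0.3, -0.1]
opening: 0.0595
```

```bash
cat > c.py <<'E'
from h import *
import sys
s=observe(); print(s['tcp_pos'],s['orientation'],s['ft_force'])
C=cam('wrist'); im=snapshot('wrist'); cv2.imwrite(f'pics/{sys.argv[1]}.png',im[:,:,::-1])
print('cam',(-C[2].T@C[3]).round(3),'axis',C[2][2].round(2))
for th in sys.argv[2:]:
    for r in mark_of('wrist',th)[:2]:
        p=np.array(r['position'])*[640,480]; print(th,round(r['score'],2),p.round(1),atz(C,p,0).round(4),atz(C,p,.008).round(4))
E
python3 c.py w1 muffin cheese
```

```text
[ 0.57663598 -0.23339612  0.15730979] [-0.01373619  3.12659639  0.00608143] [ 0.82202309 -0.28311404 -0.14709396]
cam [ 0.498 -0.236  0.305] axis [ 0.29  0.01 -0.96]
muffin 0.84 [328.6 221. ] [ 0.5745 -0.2286  0.    ] [ 0.5724 -0.2288  0.008 ]
cheese 0.97 [271.2  33.6] [ 0.419  -0.2766  0.    ] [ 0.4211 -0.2755  0.008 ]
```

View pics/w1.png

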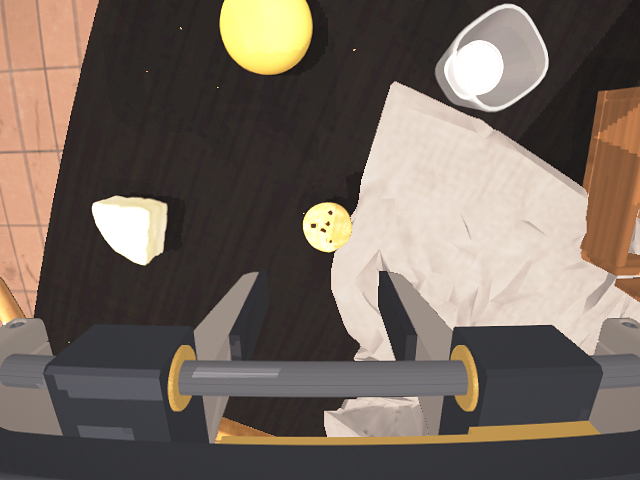

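The wrist view shows the muffin at (328,226) between the open jaws, with nothing near it. It is at about (0.573, -0.228).

Request:
carry_out(moves=[[[0, 0, 0], [0.35, 0.5, 3.0], 0.3], [[0, 0, 0], [0, 0, 3.0], 0.3], [[0, 0, 0], [0, 0, 3.0], 0.3], [[0, 0, 0], [0, 0, 1.5], 0.3], [[0, 0, 0], [0, 0, 0], 0.3]])

```text
time: 4.62
tcp_pos: [0.5855, -0.2301, 0.0651]
orientation: [-0.018, 3.104, -0.008]
ft_force: [1.1, 0.1, -0.0]
opening: 0.0598
```

Request:
carry_out(moves=[[[0, 2.2, 0], [1.3, 0.2, 0], 0.3], [[0, 0, 0], [0, 0, 0], 0.3], [[0, 0, 0], [0, 0, 1.5], 0.3], [[0, 0, 0], [0, 0, 0], 0.3], [[0, 0, 0], [0, 0, 0], 0.3]])

```text
time: 5.25
tcp_pos: [0.5735, -0.229, 0.0521]
orientation: [-0.018, 3.141, -0.011]
ft_force: [-0.6, -0.2, -0.1]
opening: 0.0594
```

Request:
carry_out(moves=[[[0, 0, 0], [0, 0, 1.2], 0.3], [[0, 0, 0], [0, 0, 0], 0.3], [[0, 0, 0], [0, 0, 1.1], 0.3], [[0, 0, 0], [0, 0, 0], 0.3], [[0, 0, 0], [0, 0, 0], 0.3]])

```text
time: 5.88
tcp_pos: [0.5733, -0.2292, 0.027]
orientation: [0.018, -3.141, 0.011]
ft_force: [0.2, 0.7, 0.6]
opening: 0.0597
```

```bash
python3 c.py w2 muffin
```

```text
[ 0.57326821 -0.22915851  0.02704487] [ 0.01834396 -3.14137822  0.01095212] [0.17159094 0.74945377 0.62186472]
cam [ 0.497 -0.23   0.175] axis [ 0.27 -0.   -0.96]
muffin 0.7 [326.4 285.1] [ 0.5745 -0.2285  0.    ] [ 0.571  -0.2285  0.008 ]
```

View pics/w2.png

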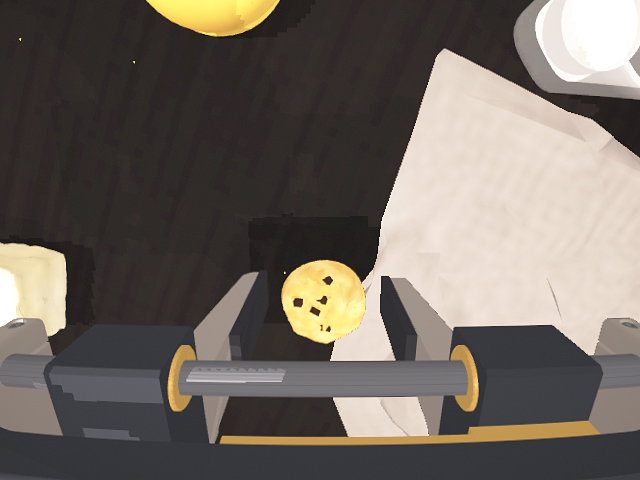

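The muffin is at (324,301), centred between the jaws, so I close in small steps.

Request:
carry_out(moves=[[[0, 0, 0], [0, 0, 0], 0.05], [[0, 0, 0], [0, 0, 0], 0.0], [[0, 0, 0], [0, 0, 0], -0.04], [[0, 0, 0], [0, 0, 0], -0.08], [[0, 0, 0], [0, 0, 0], -0.1]])

```text
time: 6.6
tcp_pos: [0.5736, -0.2293, 0.0279]
orientation: [-0.018, 3.141, -0.011]
ft_force: [-0.7, 0.8, 0.3]
opening: 0.0417
```

Request:
carry_out(moves=[[[0, 0, 0], [0, 0, 0], -0.13], [[0, 0, 0], [0, 0, 0], -0.13], [[0, 0, 0], [0, 0, 0], -0.13], [[0, 0, 0], [0, 0, 0], -0.13], [[0, 0, 0], [0, 0, 0], -0.13]])

```text
time: 7.22
tcp_pos: [0.5736, -0.2292, 0.0279]
orientation: [-0.018, 3.141, -0.011]
ft_force: [-0.1, 0.4, 0.7]
opening: 0.0398
```

Request:
carry_out(moves=[[[0, 0, 0], [0, 0, 0], -0.16], [[0, 0, 0], [0, 0, 0], -0.16], [[0, 0, 0], [0, 0, 0], -0.18], [[0, 0, 0], [0, 0, 0], -0.18], [[0, 0, 0], [0, 0, 0], -0.18]])

```text
time: 7.85
tcp_pos: [0.5736, -0.2292, 0.0279]
orientation: [-0.018, 3.141, -0.011]
ft_force: [0.5, -0.1, 0.5]
opening: 0.0393
```

Commanded 37.7 mm, measured 39.3 mm, so the pads are in contact with a light grip. I'll try a gentle lift.

Request:
carry_out(moves=[[[0, 0, 0], [0, 0, -0.8], -0.18], [[0, 0, 0], [0, 0, -1.5], -0.18], [[0, 0, 0], [0, 0, -2], -0.18], [[0, 0, 0], [0, 0, -2], -0.18], [[0, 0, 0], [0, 0, 0], -0.18]])

```text
time: 8.48
tcp_pos: [0.5742, -0.2291, 0.0961]
orientation: [-0.018, 3.139, -0.013]
ft_force: [-0.5, -0.1, -0.4]
opening: 0.0395
```

```bash
python3 c.py w3 muffin; python3 -c "
from h import *
im=cv2.imread('pics/w3.png')[200:440,180:460]
S=snapshot('side')[:,:,::-1][220:340,300:440]
cv2.imwrite('pics/w3c.png',np.hstack([im,cv2.resize(S,(280,240))]))"
```

```text
[ 0.5741581  -0.22906157  0.09609132] [-0.0183696   3.13889574 -0.01277449] [-0.52551005 -0.07436072 -0.37148981]
cam [ 0.497 -0.23   0.244] axis [ 0.28 -0.   -0.96]
muffin 0.76 [326.7 284.4] [ 0.6058 -0.2276  0.    ] [ 0.6022 -0.2277  0.008 ]
```

View pics/w3c.png

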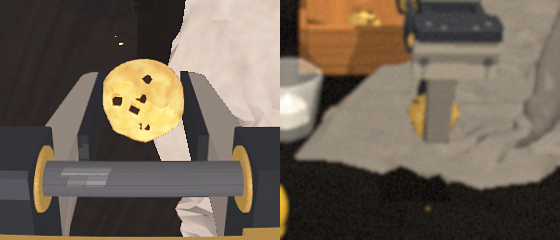

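The muffin is held, hanging upright between the pads. Next I carry it to about (0.525, 0.172), moving to smaller x first to clear the lid.

Request:
carry_out(moves=[[[0, 0, 0], [1.5, 1, -2.5], -0.18], [[0, 0, 0], [2, 3, -2.5], -0.18], [[0, 0, 0], [1.4, 4, 0], -0.18], [[0, 0, 0], [0, 4, 0], -0.18], [[0, 0, 0], [0, 4, 0], -0.18]])

```text
time: 9.25
tcp_pos: [0.518, -0.0664, 0.1397]
orientation: [0.011, -3.134, 0.008]
ft_force: [0.0, 0.7, -0.3]
opening: 0.0395
```

Request:
carry_out(moves=[[[0, 0, 0], [0, 4, 0], -0.18], [[0, 0, 0], [0, 4, 0], -0.18], [[0, 0, 0], [0, 4, 0], -0.18], [[0, 0, 0], [0, 4, 0], -0.18], [[0, 0, 0], [0, 3, 0], -0.18]])

```text
time: 9.88
tcp_pos: [0.5132, 0.1301, 0.1347]
orientation: [0.011, -3.128, 0.009]
ft_force: [0.9, -0.6, -0.5]
opening: 0.0394
```

Request:
carry_out(moves=[[[0, -0.8, 0], [-0.6, 2.2, 0], -0.18], [[0, 0, 0], [-0.6, 2, 0], -0.18], [[0, 0, 0], [0, 0, 0], -0.18], [[0, 0, 0], [0, 0, 0], -0.18], [[0, 0, 0], [0, 0, 0], -0.18]])

```text
time: 10.5
tcp_pos: [0.5233, 0.1741, 0.1315]
orientation: [0.015, -3.136, 0.012]
ft_force: [0.1, -0.4, 0.7]
opening: 0.0389
```

```bash
python3 c.py w4 muffin muffin_in pastry_box
```

```text
[0.52334008 0.17407304 0.13147208] [ 0.01517893 -3.13639681  0.01154323] [ 0.10592604 -0.42228712  0.7312304 ]
cam [0.447 0.173 0.28 ] axis [ 0.27 -0.   -0.96]
muffin 0.63 [324.4 284. ] [0.5692 0.1738 0.    ] [0.5657 0.1738 0.008 ]
muffin_in 0.89 [214.7 244.6] [0.5338 0.0789 0.    ] [0.5314 0.0816 0.008 ]
pastry_box 0.96 [270.  237.7] [0.5271 0.1271 0.    ] [0.5248 0.1284 0.008 ]
```

View pics/w4.png

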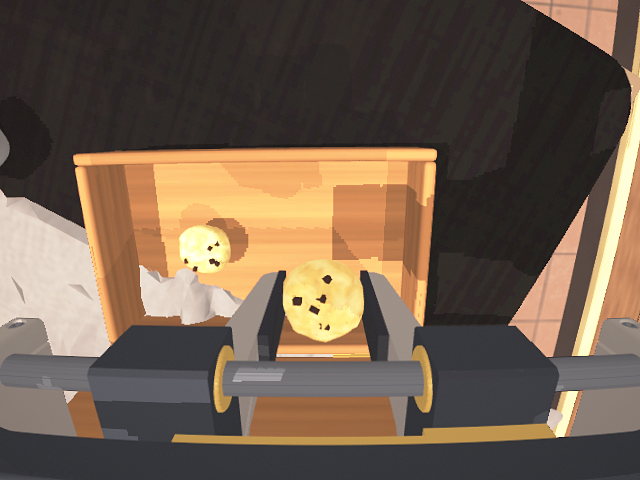

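The view shows muffin_in at (205,248), well left of the jaws. The right box wall is clear of the fingers, so I descend.

Request:
carry_out(moves=[[[0, 0, 0], [0, 0.3, 2.0], -0.18], [[0, 0, 0], [0, 0, 2.0], -0.18], [[0, 0, 0], [0, 0, 1.5], -0.18], [[0, 0, 0], [0, 0, 0], -0.18], [[0, 0, 0], [0, 0, 0], -0.18]])

```text
time: 11.32
tcp_pos: [0.5244, 0.1763, 0.0764]
orientation: [0.013, -3.139, 0.01]
ft_force: [0.5, 0.0, -0.7]
opening: 0.0394
```

Request:
carry_out(moves=[[[0, 0, 0], [0, 0, 1.5], -0.18], [[0, 0, 0], [0, 0, 1.2], -0.18], [[0, 0, 0], [0, 0, 0], -0.18], [[0, 0, 0], [0, 0, 0.6], -0.18], [[0, 0, 0], [0, 0, 0], -0.18]])

```text
time: 11.95
tcp_pos: [0.5249, 0.1763, 0.042]
orientation: [0.013, -3.141, 0.009]
ft_force: [-0.2, -0.5, -0.6]
opening: 0.0394
```

Request:
carry_out(moves=[[[0, 0, 0], [0, 0, 0.3], -0.18], [[0, 0, 0], [0, 0, 0], -0.18], [[0, 0, 0], [0, 0, 0.2], -0.18], [[0, 0, 0], [0, 0, 0], -0.18], [[0, 0, 0], [0, 0, 0], -0.18]])

```text
time: 12.58
tcp_pos: [0.5253, 0.1764, 0.0372]
orientation: [0.013, -3.142, 0.009]
ft_force: [-0.8, -0.8, -0.4]
opening: 0.0396
```

Request:
carry_out(moves=[[[0, 0, 0], [0, 0, 0.1], -0.18], [[0, 0, 0], [0, 0, 0], -0.18], [[0, 0, 0], [0, 0, 0.1], -0.18], [[0, 0, 0], [0, 0, 0], -0.18], [[0, 0, 0], [0, 0, 0], -0.18]])

```text
time: 13.2
tcp_pos: [0.5257, 0.1765, 0.0359]
orientation: [-0.013, 3.141, -0.009]
ft_force: [0.5, -0.1, -0.5]
opening: 0.0395
```

At the grasp height plus the floor thickness. Now I release slowly.

Request:
carry_out(moves=[[[0, 0, 0], [0, 0, 0], -0.13], [[0, 0, 0], [0, 0, 0], -0.08], [[0, 0, 0], [0, 0, 0], 0.05], [[0, 0, 0], [0, 0, 0], 0.2], [[0, 0, 0], [0, 0, 0], 0.26]])

```text
time: 13.82
tcp_pos: [0.5257, 0.1765, 0.0357]
orientation: [-0.013, 3.141, -0.009]
ft_force: [0.3, 0.6, 0.1]
opening: 0.0577
```

Request:
carry_out(moves=[[[0, 0, 0], [0, 0, 0], 0.26], [[0, 0, 0], [0, 0, 0], 0.26], [[0, 0, 0], [0, 0, -1.5], 0.26], [[0, 0, 0], [0, 0, -2.5], 0.26], [[0, 0, 0], [0, 0, -2.5], 0.26]])

```text
time: 14.45
tcp_pos: [0.5245, 0.1765, 0.1025]
orientation: [0.013, -3.139, 0.01]
ft_force: [-0.6, -0.0, 0.0]
opening: 0.0577
```

Request:
carry_out(moves=[[[0, 0, 0], [0.3, 0, -3], -0.5], [[0, 0, 0], [0.3, 0, -3], -0.8], [[0, 0, 0], [0.3, 0, -3], -1], [[0, 0, 0], [0, 0, -3], -1], [[0, 0, 0], [0, 0, -1], -1]])

```text
time: 15.08
tcp_pos: [0.5159, 0.1775, 0.2432]
orientation: [-0.013, 3.138, -0.007]
ft_force: [0.3, 0.2, 0.1]
opening: 0.01
```

```bash
python3 c.py w5 muffin muffin_in pastry_box lid_hinge; python3 -c "
from h import *
C=cam('side');snapshot('side')
D=cam('top');snapshot('top')
for n,c in(('side',C),('top',D)):
  for th in('lid_hinge','lid_handle','muffin'):
    for r in mark_of(n,th)[:2]: print(n,th,round(r['score'],2),(np.array(r['position'])*[640,480]).round(1))
"
```

```text
[0.51590871 0.17745804 0.24321898] [-0.0129      3.13782831 -0.00680896] [0.27431878 0.2213162  0.12182332]
cam [0.439 0.176 0.391] axis [ 0.28 -0.   -0.96]
muffin 0.92 [325.8 217.4] [0.5283 0.179  0.    ] [0.5265 0.1789 0.008 ]
muffin_in 0.61 [240.  222.2] [0.5348 0.0777 0.    ] [0.5328 0.0798 0.008 ]
pastry_box 0.79 [282.3 216.6] [0.5277 0.128  0.    ] [0.5259 0.129  0.008 ]
pastry_box 0.63 [324.3 214.8] [0.5252 0.1772 0.    ] [0.5234 0.1771 0.008 ]
lid_hinge 0.81 [278.8 298.4] [0.6332 0.1207 0.    ] [0.6292 0.1219 0.008 ]
side lid_hinge 0.63 [370.6 217.4]
side lid_handle 0.87 [398.3 162.5]
side muffin 0.45 [335.5 222.6]
top lid_hinge 0.87 [221.5 183.2]
top lid_handle 0.84 [219.3 133.3]
top muffin 0.65 [196.5 225.1]
```

View pics/w5.png

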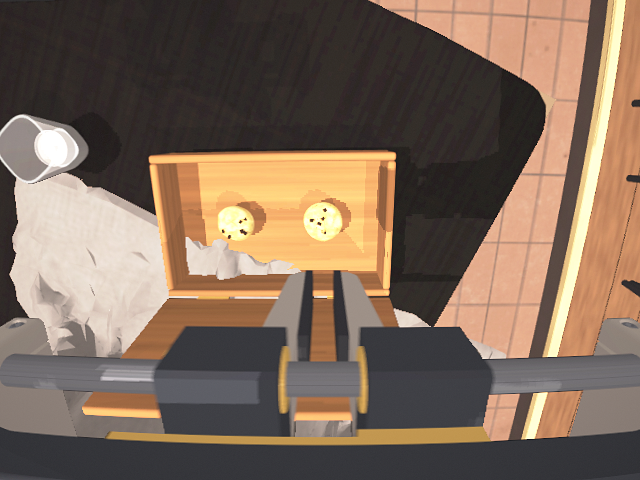

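Both muffins stand upright in the box at (322,221) and (236,223). For the lid, I locate the hinge and knob, then compute a pushing arc for the closed fingertips on the outer face, beside the knob.

```bash
python3 -c "
from h import *
C=cam('top');S=cam('side');W=cam('wrist')
h=tri([(C,(221.5,183.2)),(S,(370.6,217.4)),(W,(278.8,298.4))]);k=tri([(C,(219.3,133.3)),(S,(398.3,162.5))])
print(h,k,atz(C,(221.5,183.2),.058),atz(W,(278.8,298.4),.058))
d=k-np.array([.601,.125,.058]); print('theta',np.pi-np.arctan2(d[2],d[0])+np.arctan2(.043,.12))
for t in [1.65,1.6,1.5,1.35,1.2,1.05,.9,.75,.6,.45,.3,.25,.2,.15,.1,.05,0]:
  r=.115;print(t,round(.601-r*np.cos(t)+.008*np.sin(t)+.01,4),round(.058+r*np.sin(t)+.008*np.cos(t)+.022,4))
"
```

```text
[0.60301846 0.12991525 0.04654494] [0.65224378 0.12318489 0.18240177] [0.59996985 0.13076568 0.058     ] [0.6010168  0.12887704 0.058     ]
theta 2.305616893979992
1.65 0.6281 0.194
1.6 0.6224 0.1947
1.5 0.6108 0.1953
1.35 0.5936 0.194
1.2 0.5768 0.1901
1.05 0.5607 0.1837
0.9 0.5458 0.1751
0.75 0.5323 0.1642
0.6 0.5206 0.1515
0.45 0.5109 0.1372
0.3 0.5035 0.1216
0.25 0.5016 0.1162
0.2 0.4999 0.1107
0.15 0.4985 0.1051
0.1 0.4974 0.0994
0.05 0.4965 0.0937
0 0.496 0.088
```

Request:
carry_out(moves=[[[0, 0, 0], [0, 0, -3], -1], [[0, 0, 0], [-4, 0, 0], -1], [[0, 0, 0], [-4, 0, 0], -1], [[0, 0, 0], [-4, 0, 0], -1], [[0, 0, 0], [-4, 0, 0], -1]])

```text
time: 16.35
tcp_pos: [0.6774, 0.1789, 0.2712]
orientation: [0.015, -3.141, 0.009]
ft_force: [-0.1, -0.2, -0.3]
opening: 0.0007
```

Lid angle is about 1.62 rad. Now I go down behind the lid and approach it.

Request:
carry_out(moves=[[[0, 0, 0], [0, 0, 3.5], -1], [[0, 0, 0], [0, 0, 3.5], -1], [[0, 0, 0], [0, 0, 0.6], -1], [[0, 0, 0], [1.5, 0, 0], -1], [[0, 0, 0], [1.5, 0, 0], -1]])

```text
time: 16.98
tcp_pos: [0.6511, 0.1782, 0.1936]
orientation: [-0.013, 3.14, -0.008]
ft_force: [0.0, -0.1, 0.5]
opening: 0.0007
```

Request:
carry_out(moves=[[[0, 0, 0], [1.2, 0, 0], -1], [[0, 0, 0], [1.2, 0, 0], -1], [[0, 0, 0], [1.2, 0, 0], -1], [[0, 0, 0], [1.2, 0, 0], -1], [[0, 0, 0], [1.2, 0, 0.1], -1]])

```text
time: 17.6
tcp_pos: [0.5892, 0.1779, 0.1956]
orientation: [-0.013, 3.133, -0.006]
ft_force: [2.1, -0.1, -0.1]
opening: 0.0006
```

The 2 N reaction shows the lid moving, so I follow the arc.

Request:
carry_out(moves=[[[0, 0, 0], [1.2, 0, 0.5], -1], [[0, 0, 0], [1.6, 0, 0.7], -1], [[0, 0, 0], [1.5, 0, 0.9], -1], [[0, 0, 0], [1.3, 0, 1.1], -1], [[0, 0, 0], [0.8, 0, 0.8], -1]])

```text
time: 18.23
tcp_pos: [0.5209, 0.1774, 0.1537]
orientation: [-0.013, 3.133, -0.005]
ft_force: [1.0, 0.4, 0.2]
opening: 0.0002
```

Request:
carry_out(moves=[[[0, 0, 0], [0.6, 0, 0.8], -1], [[0, 0, 0], [0.5, 0, 0.9], -1], [[0, 0, 0], [0.4, 0, 0.9], -1], [[0, 0, 0], [0.3, 0, 0.7], -1], [[0, 0, 0], [0.2, 0, 0.6], -1]])

```text
time: 18.85
tcp_pos: [0.4995, 0.1771, 0.1116]
orientation: [-0.013, 3.134, -0.006]
ft_force: [-0.2, -0.4, 0.2]
opening: 0.0005
```

Request:
carry_out(moves=[[[0, 0, 0], [0.1, 0, 0.5], -1], [[0, 0, 0], [0.1, 0, 0.5], -1], [[0, 0, 0], [0, 0, 0.5], -1], [[0, 0, 0], [0, 0, 0.4], -1], [[0, 0, 0], [0, 0, 0.2], -1]])

```text
time: 19.48
tcp_pos: [0.4972, 0.1769, 0.0888]
orientation: [-0.013, 3.135, -0.006]
ft_force: [-0.8, -0.8, 6.8]
opening: 0.0004
```

Request:
carry_out(moves=[[[0, 0, 0], [0, 0, 0.15], -1], [[0, 0, 0], [0, 0, 0.1], -1], [[0, 0, 0], [0, 0, 0], -1], [[0, 0, 0], [0, 0, 0], -1], [[0, 0, 0], [0, 0, 0], -1]])

```text
time: 20.1
tcp_pos: [0.4978, 0.177, 0.0892]
orientation: [-0.013, 3.134, -0.006]
ft_force: [-0.6, 0.2, -0.1]
opening: 0.0
```

Request:
carry_out(moves=[[[0, 0, 0], [0, 0, 0.2], -1], [[0, 0, 0], [0, 0, 0.2], -1], [[0, 0, 0], [0, 0, 0.2], -1], [[0, 0, 0], [0, 0, 0.2], -1], [[0, 0, 0], [0, 0, 0.2], -1]])

```text
time: 20.72
tcp_pos: [0.4981, 0.1771, 0.0886]
orientation: [-0.012, 3.135, -0.006]
ft_force: [-8.4, -3.2, 31.0]
opening: 0.0006
```

A 31 N reaction with no further travel means the lid is seated. I back off and check.

Request:
carry_out(moves=[[[0, 0, 0], [0, 0, -1], -1], [[0, 0, 0], [0, 0, -3], -1], [[0, 0, 0], [0, 0, -4], -1], [[0, 0, 0], [4, 0, -4], -1], [[0, 0, 0], [5, 0, -3], -1]])

```text
time: 21.35
tcp_pos: [0.4069, 0.1769, 0.2407]
orientation: [-0.01, 3.137, -0.007]
ft_force: [1.1, 0.5, 0.2]
opening: 0.0002
```

```bash
python3 - <<'E'
from h import *
print(observe()['tcp_pos'],observe()['ft_force'])
o={}
for n in('top','side'):
  C=cam(n);im=snapshot(n)[:,:,::-1]
  o[n]=im
  for th in('lid_handle','cheese','brie','tealight'):
    for r in mark_of(n,th)[:1]:
      p=np.array(r['position'])*[640,480];z=.101 if th=='lid_handle' else 0
      print(n,th,round(r['score'],2),p.round(1),atz(C,p,z).round(3))
a=cv2.resize(o['top'][100:330,120:440],(400,288)); b=cv2.resize(o['side'][140:370,240:560],(400,288))
cv2.imwrite('pics/end.png',np.hstack([a,b]))
E
```

```text
[0.40691056 0.17686484 0.2406996 ] [1.13365536 0.51890541 0.18585979]
top lid_handle 0.82 [208.  240.8] [0.479 0.129 0.101]
top cheese 0.55 [344.4 285.3] [ 0.445 -0.12   0.   ]
top brie 0.6 [494.8 241.1] [ 0.565 -0.4    0.   ]
top tealight 0.61 [343.7 283. ] [ 0.449 -0.118  0.   ]
side lid_handle 0.85 [322.1 195.7] [0.481 0.122 0.101]
side cheese 0.76 [283.9 333.1] [ 0.419 -0.277  0.   ]
side brie 0.94 [380.6 385.6] [ 0.566 -0.396  0.   ]
side tealight 0.64 [303.8 285. ] [ 0.446 -0.122  0.   ]
```

View pics/end.png

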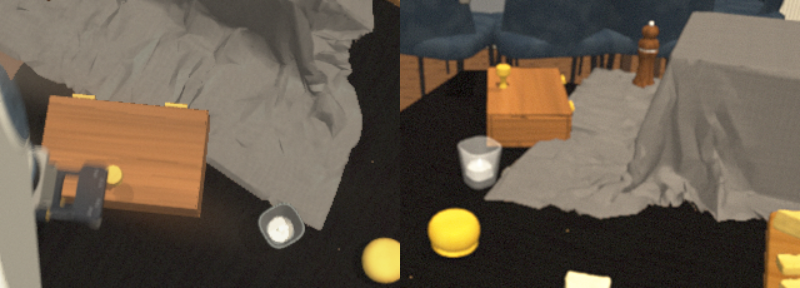

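The lid lies flat on the box, with the knob where it belongs (x of about 0.481 at z 0.101). The bystanders have not moved, so I hand in.

```bash
python3 -c "
from station import *
print(job_done())"
```

```text
the job is handed in; nothing more can be done
None
```

The muffin is in the box beside the other one and the lid is shut; I handed the job in at about 21 s of the 64 s allowed, and no verdict was reported.

- **Muffin:** I gripped it with a nearly matched finger opening (37.7 mm commanded, 39.3 mm measured) to keep the squeeze light. I lowered it to the box floor and released it slowly. The wrist camera then showed both muffins upright, about 0.10 m apart, with muffin_in within a few millimetres of where it started. I could not look again once the lid was closed.
- **Lid:** I pushed it shut beside the knob with closed fingertips, following the arc slowly; lid speed was not measured. The final push met about 31 N with no further travel. The knob then measured within a few millimetres of its shut position in both the top and side cameras.
- **Bystanders:** both cheeses and the tea light measured within about 7 mm of their starting positions. One check disagreed: the top camera's network labelled the tea light as the cheese. The side camera placed the cheese at (0.419, -0.277), unchanged.

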